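# Clip a mounted dental cast home on the scanner's three-ball stage

## Robot

A 6-joint arm with a two-finger parallel gripper is mounted at the origin on a cart in front of the work surface, level with it; the furniture and walls round the work are solid. World frame = base frame: x ahead of the robot, y to its left, z up, the work surface at z = 0. Lengths are in m, angles in rad, forces in N, time in s.
With the tool pointing down it reaches from about 0.275 to 0.825 m from the base axis. Payload 4.9 kg.
Tool frame: the origin (TCP) lies midway between the tips of the shut fingers; the grasp point (between the pads) lies 19 mm behind it (grip_point_offset is the distance from the TCP to the grasp point, in m); z points along the fingers, y is the line along which they close (so a half turn about z gives the same grasp; the last joint's range is limited). The gripper opens to 85 mm and grips with 20 to 120 N. Pads are 22 mm wide; open, the fingers measure 114 mm over their backs; the gripper's body (76 mm by 85 mm) begins 54 mm behind the grasp point. The pads swing forward as they close: fully open they stand 13 mm farther back than shut.
Start: joints at [-0.134, 0.326, -0.193, 1.052, 0, 1.437], TCP at [0.55, 0, 0.231] pointing down, gripper open.
Joint ranges: [-2.65, 2.65], [-0.97, 1.79], [-1.3, 1.35], [-1.93, 2.1], [-1.47, 1.37], [-3.14, 3.14]. Speed limits (rad/s): [2.57, 2.57, 3.14, 3.14, 3.14, 3.14].

## Interface

Orientations are given as a rotation vector (axis times angle).
In Python, from cell import * gives the robot as it stands. Calls block until the motion is done:
- movep(position, orientation): joint-space move of the TCP to a pose.
- move_l(position, velocity=0.15, rot=None, until_force=None): straight line of the TCP; rot=None keeps the orientation; velocity is the mean speed in m/s. With until_force (N) it stops when the force on the tool has changed by that much, and returns True; else False.
- set_joints(angles): joint-space move.
- let_go() and grab(newtons=None): open the fingers fully, or close them until they stop; newtons is the grip in N (None keeps the last).
- sleep(seconds).
- ik(position, orientation): joint angles nearest the present ones, or None.
- get_state(): the state.
- grab_frame(name): name is "scene" or "side" or "wrist"; returns a dict with "img" (384x512x3 uint8, red, green, blue), "fx", "fy", "cx", "cy" (pixels), "cam_to_world" (4x4, takes a point from camera to world coordinates); the wrist camera has in their place "T_tool_cam" (4x4, takes a point from camera to tool coordinates, whose origin is the TCP and whose axes are the flange's). Camera axes: x right, y down, z forward; pixel columns grow to the right and rows downward; lengths in m; the calibration is good to about 2 mm. A picture is of the moment at which its call begins: read the wrist's pose just before it. There is no depth.
A pose or a line that the arm cannot do raises MotionError and nothing moves.
- sign_off(): hands the job in; it is judged then, once.
Trained networks look in the newest picture that a camera, given by its name, has taken for a name from the list of things; names that differ only in an ending like _2 or _b are one class to them, and where a whole thing is asked for, a point or a joint stands for the part that bears it (a point fixed in the world has none). Each returns a list of dicts, best first, with "score" (0 to 1); they miss things now and then, are a little off and sometimes report something else, mostly with a low value. They report only what shows in the picture. A call takes as long as a camera call.
- spot_in(camera, name): "centre" ([column, row] in pixels, amid what is visible of it).
- silhouettes(camera, name): "mask" (384x512 bool, what is visible of it) and "centre" ([column, row] in pixels, amid what is visible of it).
- tip_of(camera, name): "centre" ([column, row] in pixels: a listed point, or the origin of a listed thing).
The state is a dict: "clock": time; "q": joint angles; "joint_velocities": joint speeds; "tau": joint torques, N m; "position": TCP position; "eef_rot": TCP orientation; "contact_force": force on the tool from outside, world axes, zero at the start; "wrist_torque": the same for the moment, N m; "finger_gap": opening from 0.0 (shut) to 1.0 (fully open); "grasp_force": force on a finger pad.
Only numpy, scipy, OpenCV 4.12 (cv2) and the standard library are available. Lean on these libraries where they do the work, as an engineer would, in place of code of your own. Each camera call takes 0.05 s, during which the arm holds its last target. There are 200 camera calls.

## Task

The yellow lower cast on its grey model plate is next for the scanner. Set the plate on the scanner stage, its orange mark at the front catch that bears the same mark, so that its three grooves find the three steel balls, then press it down gently by feel (a firm finger, never more than about 30 N) until the spring rollers at both ends have snapped over its cross-pins and pull it fully home, level on all three balls. Let go of it, and leave the other things on the bench where they are.

Things in the scene. Friction and masses are not known exactly. Their poses are not given: they have to be found in the camera images.
- cast_center (a point): centre of the stone block of the yellow cast with pink gums, half-way up; grip it here. The block is 62 mm wide along y (flat at +y, pointed at -y), 74 mm along x, 22 mm high; teeth up to z +30 mm. It is fixed to the grey model plate; axes are the plate's: x along its long side to the end that goes to the stage's back, z up. The plate's top lies 21 mm below this point
- model_plate: grey plate, 124 x 92 x 6 mm, with the cast fixed on a 10 mm plaster disc; about 0.6 kg. Origin 38 mm below cast_center, at the lower edges of three 90 deg V-grooves on its underside, on which it stands on the bench; z up. Plate top at z = 17 mm; a 10 mm steel cross-pin along y at each end, at x = +68 and -68 mm, z = 14 mm
- pad_front (a point): middle of the top of the front black press pad (the end with the orange mark), 16 x 36 mm, on the plate at x = -51.5 mm, z = 18 mm of model_plate; the free strip there is 22 mm wide, between cast and pin
- pad_back (a point): the same on the back press pad, at x = +51.5 mm
- stage_axis (a point): where the origin of model_plate will be when home (axes alike) if the stage's height screw stood at its lowest. The carrier was left 0 to 15 mm higher than that, which is NOT included here nor reported: find it by touch or by eye. It does not move under load. Its three 12 mm steel balls stand at (x, y) = (50, 0), (-48, 26), (-48, -26) mm
- scan_stage: white desktop scanner, 305 x 150 mm, fixed; origin on the bench under the carrier's axis, x to its camera head. Deck top z = 28 mm; mast and head from x = 150 mm on, up to z = 220 mm. Catch housings 74 to 100 mm from the axis at front and back of the carrier; their bevelled guide cheeks, 1.5 mm clear of the pins, reach 42 mm above stage_axis plus the screw's height
- catch_front (a joint): travel (m) of the orange-marked front catch, a sprung steel roller (10 N at rest, 1.3 N more per mm): 0 fully in, grows outward. Set down, the plate rests with its pins on both rollers, 10 mm above home. 10 to 14 N on the pad (some 20 N for both ends at once) drives the roller out 3.5 mm; it snaps over the pin and pulls that end home, and then reads about 2.5 mm
- catch_back (a joint): travel (m) of the back catch, nearest the camera head; works just like catch_front
- denture_flask: tan two-part denture flask, 90 x 90 x 70 mm, a bystander (plate and flask swap sides of the stage from time to time), origin under its centre
- caliper: digital caliper lying at the front edge, 67 x 225 x 13 mm, a bystander, origin under its centre
- marker: white marker pen with black cap lying at the front edge, 17 x 135 x 16 mm, a bystander, origin under its centre
- blue_cast: blue stone upper cast, 62 x 74 x 43 mm, a bystander, origin under its centre

How it is judged:
At the end, for the whole second after the job is handed in: both catch rollers have snapped over the plate's pins and hold it home (each reads 1.7 to 3.2 mm), the plate stands centred on the stage axis within 2.5 mm, the orange-marked end to the front and turned with the stage within 0.03 rad, level within 0.015 rad, and at rest (value of joint catch_front between 0.0017 and 0.0032 m and value of joint catch_back between 0.0017 and 0.0032 m and horizontal distance between cast_center and stage_axis below 0.0025 m and angle between the x axis of cast_center and the x axis of stage_axis, either way round below 0.03 rad and x of pad_back in the frame of stage_axis above 0.048 m and angle between cast_center's own z axis and vertical below 0.015 rad and linear speed of model_plate below 0.01 m/s); the robot touches nothing.
It fails at once if the fingers press on the plate with more than 35 N (contact force between the fingers and model_plate_c0 above 35 N).
It fails at once if the plate is driven against the stage with more force than its balls may bear (contact force between model_plate and scan_stage above 130 N).
It fails at once if the plate with the cast is tipped over (angle between cast_center's own z axis and vertical above 0.5 rad).
It fails at once if another thing on the bench (flask, caliper, marker, blue cast) is pushed more than 2 cm (distance of any of denture_flask, caliper, marker, blue_cast from where it was at the start of the episode above 0.02 m).
It also fails if it takes over 72 s, if anything falls off the work surface, if the arm or the gripper's body presses on something with over 40 N, if the wrist force passes 120 N, or if a joint passes its speed limit or range.

## Working session

There is one attempt and no reset: what is moved stays moved. The work goes in short steps, each a Python script; the robot and the scene stay as the last script left them, time stands still between calls to the robot, and variables do not carry over. Pictures are saved under pics/ and viewed, at most 10 in all, crops included, and the job is handed in when it is done.

```bash
mkdir -p pics; ls; cat > h.py <<'E'
from cell import *
import numpy as np, cv2
from scipy.spatial.transform import Rotation as R
def snap(c,fn=None):
    s=get_state(); f=grab_frame(c)
    if c=="wrist":
        T=np.eye(4);T[:3,:3]=R.from_rotvec(s["eef_rot"]).as_matrix();T[:3,3]=s["position"]
        f["cam_to_world"]=T@np.array(f["T_tool_cam"])
    if fn: cv2.imwrite("pics/"+fn,f["img"][:,:,::-1])
    return f
def ray(f,px):
    M=np.array(f["cam_to_world"]);d=np.array([(px[0]-f["cx"])/f["fx"],(px[1]-f["cy"])/f["fy"],1.])
    return M[:3,3],M[:3,:3]@d
def atz(f,px,z):
    o,d=ray(f,px);return o+d*(z-o[2])/d[2]
def tri(rays):
    A=np.zeros((3,3));b=np.zeros(3)
    for o,d in rays:
        d=d/np.linalg.norm(d);P=np.eye(3)-np.outer(d,d);A+=P;b+=P@o
    x=np.linalg.solve(A,b)
    return x,[np.linalg.norm(np.cross(x-o,d/np.linalg.norm(d))) for o,d in rays]
E
python3 - <<'E'
from h import *
fs={c:snap(c,c+"0.png") for c in("scene","side","wrist")}
for c in fs:print(c,np.round(fs[c]["cam_to_world"],3).tolist(),fs[c]["fx"])
for n in("cast_center","model_plate","pad_front","pad_back","stage_axis","scan_stage","catch_front","catch_back","denture_flask","blue_cast","caliper","marker"):
    for c in fs:
        r=tip_of(c,n)[:2]
        print(n,c,[(np.round(x["centre"]).tolist(),round(x["score"],2)) for x in r])
print(get_state())
a=np.hstack([fs["scene"]["img"],fs["side"]["img"]]);
E
```

```text
pics
scene [[-0.684, -0.404, 0.608, -0.318], [-0.73, 0.392, -0.56, 0.755], [-0.012, -0.827, -0.563, 0.847], [0.0, 0.0, 0.0, 1.0]] 448.78150575162766
side [[0.949, -0.159, 0.272, 0.189], [-0.315, -0.523, 0.792, -1.021], [0.017, -0.838, -0.546, 0.784], [0.0, 0.0, 0.0, 1.0]] 472.7328537304897
wrist [[1.0, -0.001, -0.001, 0.55], [-0.001, -0.947, -0.321, 0.083], [-0.001, 0.321, -0.947, 0.373], [0.0, 0.0, 0.0, 1.0]] 333.85974180772007
cast_center scene [([196.0, 254.0], 0.64), ([331.0, 172.0], 0.55)]
cast_center side [([261.0, 277.0], 0.64)]
cast_center wrist []
model_plate scene [([329.0, 179.0], 0.7)]
model_plate side [([261.0, 291.0], 0.95)]
model_plate wrist [([200.0, 361.0], 0.9)]
pad_front scene [([340.0, 182.0], 0.76), ([299.0, 237.0], 0.64)]
pad_front side [([241.0, 285.0], 0.61)]
pad_front wrist [([164.0, 365.0], 0.81)]
pad_back scene [([317.0, 170.0], 0.79)]
pad_back side [([287.0, 282.0], 0.85)]
pad_back wrist [([236.0, 372.0], 0.78)]
stage_axis scene [([239.0, 194.0], 0.61)]
stage_axis side [([258.0, 189.0], 0.68), ([259.0, 206.0], 0.48)]
stage_axis wrist [([284.0, 139.0], 0.74)]
scan_stage scene [([241.0, 208.0], 0.86)]
scan_stage side [([259.0, 205.0], 0.59), ([265.0, 277.0], 0.32)]
scan_stage wrist [([280.0, 130.0], 0.8)]Traceback (most recent call last):
  File "<stdin>", line 6, in <module>
ValueError: it knows: blue_cast, caliper, cast_center, denture_flask, marker, model_plate, pad_back, pad_front, scan_stage, stage_axis
```

```bash
python3 - <<'E'
import cv2,numpy as np
a=[cv2.imread(f"pics/{c}0.png") for c in("scene","side","wrist")]
cv2.imwrite("pics/m0.png",np.vstack([np.hstack([cv2.resize(x,(400,300)) for x in a[:2]]),np.hstack([cv2.resize(a[2],(400,300)),np.zeros((300,400,3),np.uint8)])]))
E
python3 - <<'E'
from h import *
s,d,w=snap("scene"),snap("side"),snap("wrist")
def T(*l):
    x,r=tri([ray(f,p) for f,p in l]);print(np.round(x,4),np.round(r,4))
T((s,(331,172)),(d,(261,277)));T((s,(329,179)),(d,(261,291)),(w,(200,361)))
T((s,(340,182)),(d,(241,285)),(w,(164,365)));T((s,(317,170)),(d,(287,282)),(w,(236,372)))
T((s,(239,194)),(d,(258,189)),(w,(284,139)));T((s,(241,208)),(d,(259,205)),(w,(280,130)))
for n in("denture_flask","blue_cast","caliper","marker"):
  for c,f in(("scene",s),("side",d)):
    r=tip_of(c,n)[:1]
    if r:print(n,c,np.round(atz(f,r[0]["centre"],0),3),round(r[0]["score"],2))
st=get_state();print(st["clock"],st["eef_rot"],st["finger_gap"],st["contact_force"])
E
```

```text
[ 0.4708 -0.2898  0.0402] [0.0003 0.0003]
[ 0.4747 -0.2926  0.0031] [0.0054 0.0047 0.0019]
[ 0.4272 -0.2826  0.021 ] [0.0031 0.0011 0.0033]
[ 0.5312 -0.2959  0.0164] [0.0044 0.0028 0.0048]
[0.5766 0.0316 0.0546] [0.0031 0.0022 0.0033]
[ 0.5775  0.0297 -0.0006] [0.0061 0.0031 0.0036]
denture_flask scene [0.484 0.268 0.   ] 0.64
denture_flask side [0.37  0.004 0.   ] 0.75
blue_cast scene [0.676 0.244 0.   ] 0.78
blue_cast side [0.687 0.24  0.   ] 0.57
caliper scene [ 0.356  0.012 -0.   ] 0.61
caliper side [0.367 0.016 0.   ] 0.94
marker side [ 0.349 -0.191  0.   ] 0.62
1.6 [ 2.22140056e+00  2.22145513e+00 -5.65383161e-05] 1.0045261867849902 [ 0.19518074  0.13200455 -0.39326542]
```

View pics/m0.png

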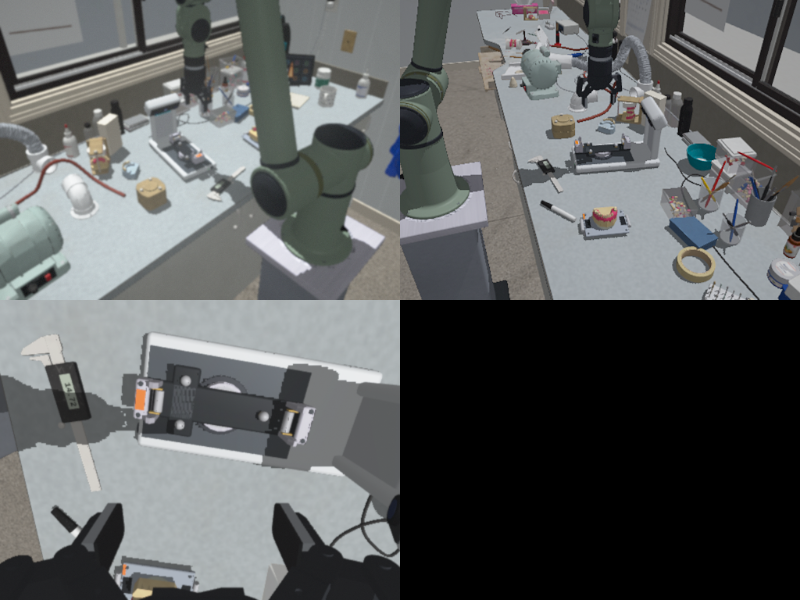

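The views show the plate near (0.475,-0.29), with its orange mark (wrist montage 130,578) to the front. The stage is near (0.577,0.03) with its mast toward +x and the orange catch at (142,398), so no half turn is needed. Next I look closer at both.

```bash
cat >> h.py <<'E'
def rot(yaw,flip=False):
    "tool down, tool y along -(plate y), tool x along plate x (flip: half turn)"
    return (R.from_euler("z",yaw+(np.pi if flip else 0))*R.from_rotvec([np.pi,0,0])).as_rotvec()
E
python3 - <<'E'
from h import *
for fl in(0,1):
  for p in([.58,.03,.26],[.475,-.29,.02],[.475,-.29,.25],[.58,.03,.09],[.53,.04,.10],[.63,.025,.1]):
    q=ik(p,rot(-.14,fl));print(fl,p,None if q is None else np.round(q,2))
def look(p,fl,fn,names):
    movep(p,rot(-.14,fl));sleep(.2);f=snap("wrist",fn)
    for n in names:
        print(n,[(np.round(x["centre"],1).tolist(),round(x["score"],2)) for x in tip_of("wrist",n)[:2]])
    print(np.round(f["cam_to_world"],4).tolist(),f["fx"],f["cx"],f["cy"]); return f
fl=0
look([.53,.035,.26],fl,"w1.png",["stage_axis","scan_stage"])
look([.44,-.285,.26],fl,"w2.png",["cast_center","model_plate","pad_front","pad_back"])
print(get_state()["clock"])
a=[cv2.imread(f"pics/w{i}.png") for i in(1,2)]
cv2.imwrite("pics/m1.png",cv2.resize(np.vstack(a),(400,600)))
E
```

```text
0 [0.58, 0.03, 0.26] [-0.08  0.37 -0.06  1.15  0.   -3.08]
0 [0.475, -0.29, 0.02] [-0.68  0.57 -0.43  0.58  0.    2.6 ]
0 [0.475, -0.29, 0.25] [-0.68  0.33 -0.14  1.1   0.    2.6 ]
0 [0.58, 0.03, 0.09] [-0.08  0.51 -0.3   0.76  0.   -3.08]
0 [0.53, 0.04, 0.1] [-0.06  0.42 -0.42  0.73  0.   -3.07]
0 [0.63, 0.025, 0.1] [-0.08  0.58 -0.14  0.85  0.   -3.08]
1 [0.58, 0.03, 0.26] [-0.08  0.37 -0.06  1.15  0.    0.06]
1 [0.475, -0.29, 0.02] [-0.68  0.57 -0.43  0.58  0.   -0.54]
1 [0.475, -0.29, 0.25] [-0.68  0.33 -0.14  1.1   0.   -0.54]
1 [0.58, 0.03, 0.09] [-0.08  0.51 -0.3   0.76  0.    0.06]
1 [0.53, 0.04, 0.1] [-0.06  0.42 -0.42  0.73  0.    0.08]
1 [0.63, 0.025, 0.1] [-0.08  0.58 -0.14  0.85  0.    0.06]
stage_axis [([248.1, 117.2], 0.59)]
scan_stage [([249.1, 111.7], 0.86)]
[[-0.1408, -0.938, -0.3166, 0.6119], [-0.99, 0.1335, 0.0448, 0.0238], [0.0002, 0.3198, -0.9475, 0.4025], [0.0, 0.0, 0.0, 1.0]] 333.85974180772007 253.22670808043875 194.90829016128086
cast_center [([253.0, 127.5], 0.71)]
model_plate [([258.8, 125.3], 0.87)]
pad_front [([250.1, 168.4], 0.89)]
pad_back [([256.0, 72.9], 0.9)]
[[-0.1407, -0.9381, -0.3166, 0.5219], [-0.9901, 0.1334, 0.0448, -0.2961], [0.0002, 0.3198, -0.9475, 0.4025], [0.0, 0.0, 0.0, 1.0]] 333.85974180772007 253.22670808043875 194.90829016128086
10.7833
```

View pics/m1.png

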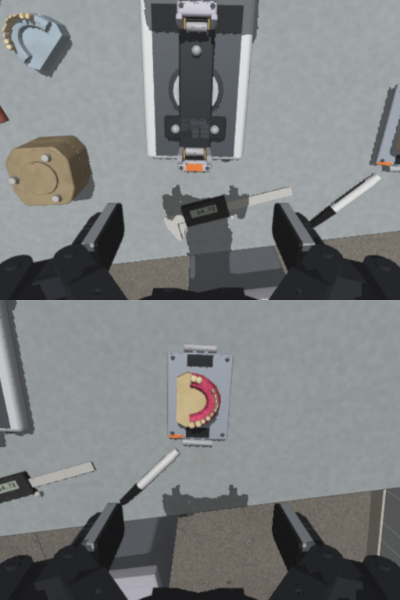

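The plate stands clear of everything, with its orange corner at (170,437). The stage shows balls at (196,49), (175,128) and (215,128) and the orange front catch at (195,167). I enlarge the stage crops to locate the balls.

```bash
python3 - <<'E'
import cv2,numpy as np
o=[]
for fn,(x0,y0,x1,y1) in(("w1",(180,0,320,220)),("wrist0",(160,40,420,190))):
    im=cv2.imread(f"pics/{fn}.png");c=cv2.resize(im[y0:y1,x0:x1],None,fx=2.6 if fn=="w1" else 1.6,fy=2.6 if fn=="w1" else 1.6,interpolation=cv2.INTER_CUBIC);o.append(c)
    g=cv2.resize(cv2.cvtColor(im,cv2.COLOR_BGR2GRAY)[y0:y1,x0:x1],None,fx=4,fy=4,interpolation=cv2.INTER_CUBIC)
    r=cv2.HoughCircles(g,cv2.HOUGH_GRADIENT,1,40,param1=120,param2=14,minRadius=17,maxRadius=36)
    print(fn,[] if r is None else np.round(r[0][:12]/4+[x0,y0,0],1).tolist())
h=max(c.shape[0] for c in o)
cv2.imwrite("pics/m2.png",np.hstack([cv2.copyMakeBorder(c,0,h-c.shape[0],0,0,0) for c in o]))
E
```

```text
w1 [[274.6, 165.9, 5.7], [224.6, 165.1, 5.5], [251.1, 63.6, 5.7], [240.9, 197.6, 7.1], [306.6, 170.6, 6.2], [272.9, 21.1, 5.3]]
wrist0 [[237.6, 103.4, 6.7], [230.9, 160.1, 5.4], [338.1, 149.1, 6.1], [194.4, 152.9, 7.7], [180.1, 145.9, 6.4]]
```

View pics/m2.png

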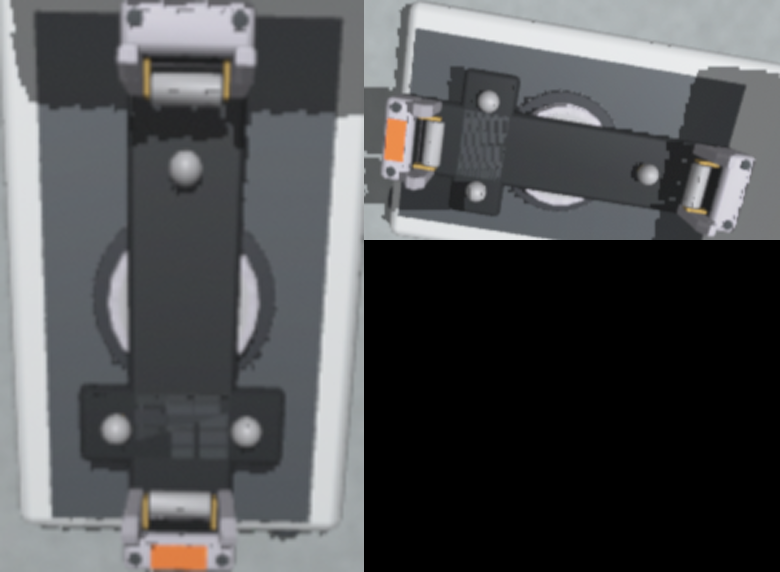

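The crop shows the three balls clearly, and the Hough circles match them. Next I fit the stage pose to the balls and the plate pose to its pads.

```bash
cat > fit.py <<'E'
from h import *
from scipy.optimize import least_squares
def proj(M,P,f=333.86,cx=253.227,cy=194.908):
    c=(np.linalg.inv(M)@np.r_[P,1])[:3];return np.array([f*c[0]/c[2]+cx,f*c[1]/c[2]+cy])
def fit(obs,x0):
    "obs: list of (M, localpoint, pixel); pose x,y,z,yaw"
    def W(p,l): return p[:3]+R.from_euler("z",p[3]).apply(l)
    r=least_squares(lambda p:np.concatenate([proj(M,W(p,np.array(l)))-np.array(u) for M,l,u in obs]),x0)
    return r.x,np.round(r.fun,1)
M1=np.array([[-0.1408,-0.938,-0.3166,0.6119],[-0.99,0.1335,0.0448,0.0238],[0.0002,0.3198,-0.9475,0.4025],[0,0,0,1]])
M2=np.array([[-0.1407,-0.9381,-0.3166,0.5219],[-0.9901,0.1334,0.0448,-0.2961],[0.0002,0.3198,-0.9475,0.4025],[0,0,0,1]])
M0=np.array([[1,-.001,-.001,.55],[-.001,-.947,-.321,.083],[-.001,.321,-.947,.373],[0,0,0,1.]])
if __name__=="__main__":
    B=[[.05,0,0],[-.048,.026,0],[-.048,-.026,0]]
    u1=[(251.1,63.6),(224.6,165.1),(274.6,165.9)];u0=[(338.1,149.1),(237.6,103.4),(230.9,160.1)]
    o1=[(M1,b,u) for b,u in zip(B,u1)];o0=[(M0,b,u) for b,u in zip(B,u0)]
    for o in(o1,o0,o1+o0):print("stage balls",*[np.round(v,4).tolist() for v in fit(o,[.577,.03,.05,-.14])])
    a,b=atz({"cam_to_world":M2,"fx":333.86,"fy":333.86,"cx":253.227,"cy":194.908},(250.1,168.4),.018),atz({"cam_to_world":M2,"fx":333.86,"fy":333.86,"cx":253.227,"cy":194.908},(256.0,72.9),.018)
    print(a,b,np.linalg.norm(b-a),(a+b)/2,np.arctan2(*(b-a)[1::-1]))
    im=cv2.imread("pics/w2.png");S=4;c=im[90:200,190:320];g=cv2.resize(c,None,fx=6,fy=6*90/110*1.0,interpolation=cv2.INTER_CUBIC)
    g=cv2.resize(im[50:200,190:320],None,fx=4,fy=4,interpolation=cv2.INTER_CUBIC);cv2.imwrite("pics/c2.png",g)
E
python3 fit.py
```

```text
stage balls [0.5792, 0.0313, 0.0659, -0.1588] [-0.0, 0.1, -0.2, -0.1, 0.2, -0.0]
stage balls [0.5796, 0.0313, 0.0642, -0.1549] [0.1, -0.2, 0.4, 0.3, -0.5, -0.0]
stage balls [0.5793, 0.0314, 0.0654, -0.1568] [-0.3, -0.1, -0.2, -0.3, 0.1, -0.3, 0.1, 0.0, 0.1, 0.2, -0.9, 0.1]
[ 0.42673339 -0.27891547  0.018     ] [ 0.5309517 -0.3004979  0.018    ] 0.10642959687974937 [ 0.47884254 -0.28970669  0.018     ] -0.20420221093243152
```

View pics/c2.png

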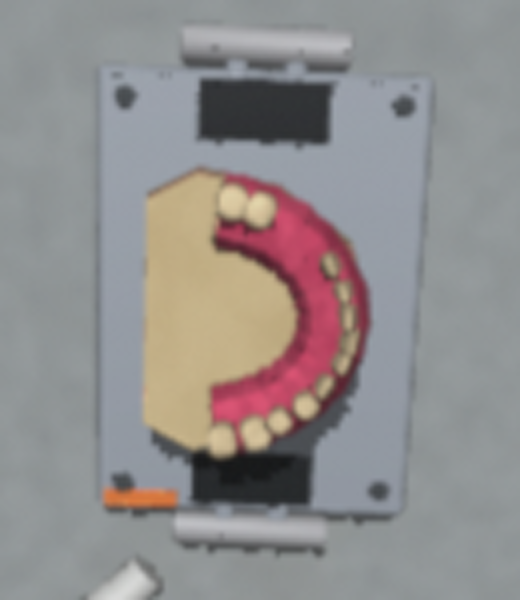

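The crop shows plate corners at crop pixels (100,68), (432,78), (403,517) and (101,505), with the front pin at the bottom. I fit the corners and then set out: descend over the cast and grip it.

```bash
python3 - <<'E'
from fit import *
L=[(62,46),(62,-46),(-62,-46),(-62,46)];C=[(100,68),(432,78),(403,517),(101,505)]
o=[(M2,(a/1e3,b/1e3,0),(190+(u+.5)/4-.5,50+(v+.5)/4-.5)) for (a,b),(u,v) in zip(L,C)]
print(*fit(o,[.475,-.29,.017,-.15]))
p,_=fit(o,[.475,-.29,.017,-.15])
def d(P): return P
movep([p[0],p[1],.15],rot(p[3]))
sleep(.2);f=snap("wrist")
for n in("cast_center","pad_front","pad_back"):
    print(n,[(np.round(x["centre"],1).tolist(),round(x["score"],2)) for x in tip_of("wrist",n)[:2]])
print(np.round(f["cam_to_world"],4).tolist());print(get_state()["clock"],get_state()["contact_force"])
cv2.imwrite("pics/w3.png",f["img"][:,:,::-1])
E
```

```text
[ 0.4749191  -0.29079414  0.0113754  -0.17333276] [-0.4  0.   0.5  0.4  0.1 -0.6 -0.1  0.1]
cast_center [([250.7, 187.7], 0.97)]
pad_front [([250.2, 237.5], 0.59)]
pad_back []
[[-0.1739, -0.934, -0.3121, 0.5569], [-0.9848, 0.1656, 0.0531, -0.3053], [0.0021, 0.3166, -0.9486, 0.2951], [0.0, 0.0, 0.0, 1.0]]
11.7167 [0.2364405  0.55893026 0.02105652]
```

View pics/w3.png

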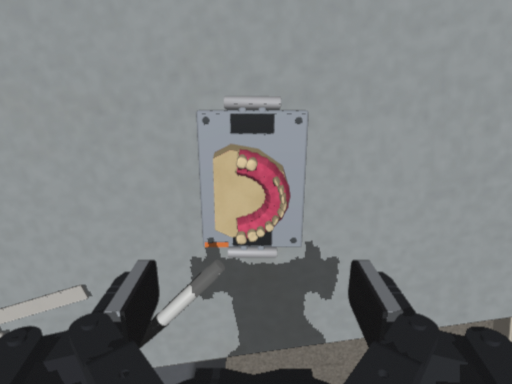

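```bash
python3 - <<'E'
from fit import *
f={"cam_to_world":np.array([[-0.1739,-0.934,-0.3121,0.5569],[-0.9848,0.1656,0.0531,-0.3053],[0.0021,0.3166,-0.9486,0.2951],[0,0,0,1]]),"fx":333.86,"fy":333.86,"cx":253.227,"cy":194.908}
M=f["cam_to_world"]
c=atz(f,(250.7,187.7),.038);print("cast",c)
L=[(62,46),(62,-46),(-62,46),(-62,-46)];C=[(196.5,110.5),(307.5,110.5),(203,248.5),(303,246.5)]
p,r=fit([(M,(a/1e3,b/1e3,0),u) for (a,b),u in zip(L,C)],[.475,-.29,.017,-.17]);print(p,r)
x,y=(np.array([.4749,-.2908])+c[:2]+p[:2])/3
print(x,y)
move_l([x,y,.07],.12,rot(-.172))
print(move_l([x,y,.016],.05,until_force=6))
print(get_state()["position"],get_state()["contact_force"])
grab(30);s=get_state();print(s["finger_gap"],s["grasp_force"],s["contact_force"],s["position"])
move_l([x,y,.05],.05);sleep(.3);s=get_state();print(s["finger_gap"],s["grasp_force"],s["contact_force"],s["wrist_torque"],s["clock"])
E
```

```text
cast [ 0.47869811 -0.28996774  0.038     ]
[ 0.47515427 -0.29084618  0.01508349 -0.16791298] [-0.9  0.6  0.9 -0.3  0.7 -0.8 -0.7  0.5]
0.47625079298376655 -0.2905379754658653
False
[ 0.47651211 -0.29075304  0.01634353] [-0.44648608  0.08163331  0.3359308 ]
0.7044785241794969 31.846003444647977 [-0.25650189  0.08664745  5.29539689] [ 0.47661946 -0.29080154  0.01666327]
0.703289215534296 33.851595278521245 [ 0.34914484  0.25293474 -6.70864118] [ 0.01320291 -0.0175983   0.04532062] 15.2583
```

```bash
python3 - <<'E'
from fit import *
s=get_state();x,y,_=s["position"]
move_l([x,y,.20],.15)
movep([.579,.0314,.20],rot(-.157));sleep(.3)
f=snap("wrist","w4.png");print(np.round(f["cam_to_world"],5).tolist())
for n in("cast_center","pad_front","pad_back"):
    print(n,[(np.round(x["centre"],1).tolist(),round(x["score"],2)) for x in tip_of("wrist",n)[:2]])
s=get_state();print(s["position"],s["clock"],s["contact_force"])
cv2.imwrite("pics/c4.png",cv2.resize(f["img"][120:384,130:386,::-1],None,fx=2.2,fy=2.2,interpolation=cv2.INTER_CUBIC))
E
```

```text
[[-0.15771, -0.93562, -0.31581, 0.6607], [-0.98748, 0.14949, 0.05025, 0.0188], [0.0002, 0.31978, -0.94749, 0.34248], [0.0, 0.0, 0.0, 1.0]]
cast_center [([253.4, 289.0], 0.63)]
pad_front []
pad_back [([255.3, 155.8], 0.73)]
[0.57899759 0.03142631 0.19998258] 21.5833 [-0.06677865 -0.53609662 -6.77815976]
```

View pics/c4.png

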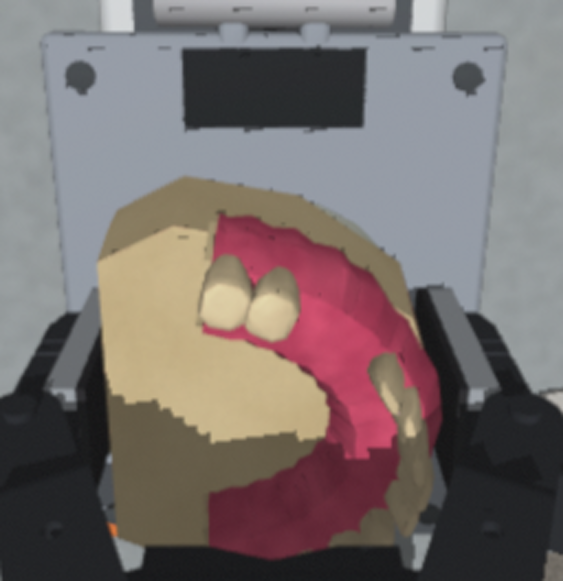

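```bash
python3 - <<'E'
from fit import *
M=np.array([[-0.15771,-0.93562,-0.31581,0.6607],[-0.98748,0.14949,0.05025,0.0188],[0.0002,0.31978,-0.94749,0.34248],[0,0,0,1]])
pts=[((62,46,17),(43,33)),((62,-46,17),(505,35)),((59.5,18,18),(183,48)),((59.5,-18,18),(365,48)),((43.5,-18,18),(365,127)),((43.5,18,18),(183,128))]
o=[(M,np.array(l)/1e3,(130+(u+.5)/2.2-.5,120+(v+.5)/2.2-.5)) for l,(u,v) in pts]
p,r=fit(o,[.579,.031,.183,-.157]);print(np.round(p,4),r)
d=R.from_euler("z",.157).apply(p[:3]-[.579,.0314,.2]);print("plate origin minus TCP in stage axes",d,"yaw err",p[3]+.157)
E
```

```text
[ 0.5777  0.0317  0.1795 -0.1609] [-0.6  0.6  0.7  0.2  0.   0.   0.1  0.2 -1.5 -0.2  1.3 -0.8]
plate origin minus TCP in stage axes [-1.32671807e-03  9.18351591e-05 -2.04708313e-02] yaw err -0.003946387812926722
```

```bash
python3 - <<'E'
from h import *
x,y=.5806,.0312
move_l([x,y,.13],.08,rot(-.157));sleep(.2);print(get_state()["contact_force"])
print(move_l([x,y,.07],.015,until_force=4))
sleep(.2);s=get_state();print(s["position"],s["contact_force"],s["wrist_torque"],s["clock"])
snap("wrist","w5.png");snap("side","s5.png")
im=cv2.imread("pics/s5.png")[130:250,180:340];cv2.imwrite("pics/c5.png",cv2.resize(im,None,fx=4.5,fy=4.5,interpolation=cv2.INTER_CUBIC))
E
```

```text
[-0.92026368  0.4749618  -6.77135243]
True
[0.58044345 0.03123378 0.08579014] [0.69391643 1.05625088 6.76905471] [-0.02022816 -0.30897312 -0.05284842] 25.625
```

View pics/c5.png

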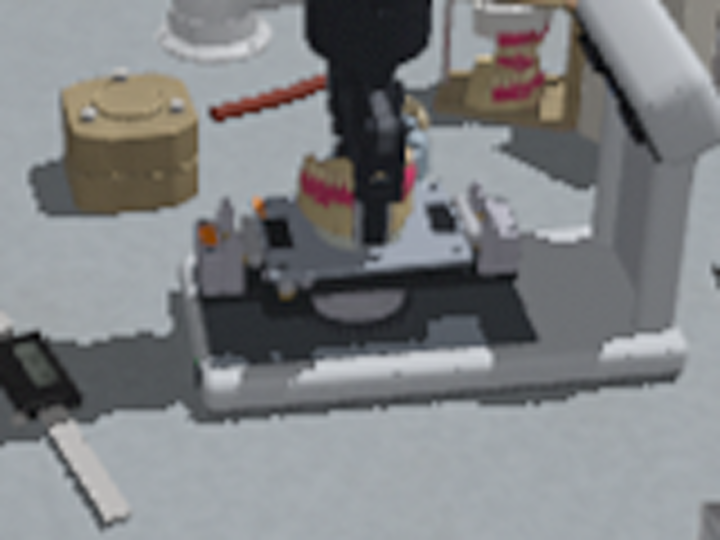

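The plate sits between both catches, looking level (force change 13.5 N at TCP z 0.0858). I'll release it and look from above.

```bash
python3 - <<'E'
from h import *
let_go();sleep(.2);s=get_state();print(s["position"],s["contact_force"])
x,y=s["position"][:2];move_l([x,y,.17],.12)
R_=R.from_euler("z",-.157);p=R_.apply([-.06,0,0])+[x,y,.24]
movep(p,rot(-.157));sleep(.2);f=snap("wrist","w6.png");print(np.round(f["cam_to_world"],5).tolist(),get_state()["clock"])
a=cv2.resize(f["img"][60:250,170:340,::-1],None,fx=3.1,fy=3.1,interpolation=cv2.INTER_CUBIC)
cv2.imwrite("pics/c6.png",a)
E
```

```text
[0.57820133 0.0313669  0.08385542] [-0.36228668 -0.05426462 -0.32550234]
[[-0.15779, -0.93486, -0.31804, 0.60078], [-0.98747, 0.14952, 0.05041, 0.02806], [0.00043, 0.322, -0.94674, 0.38079], [0.0, 0.0, 0.0, 1.0]] 27.875
```

View pics/c6.png

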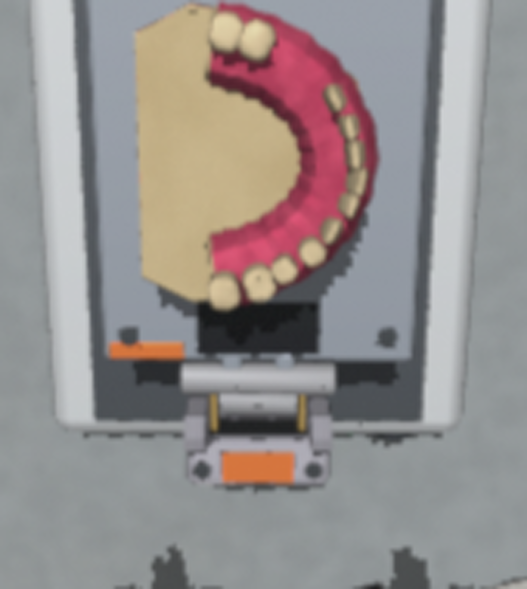

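Both pins rest on the rollers, the front one visible at crop (258,376) over the roller. The open fingers (85–114 mm) straddle the cast and land on both pads at ±51.5 mm, so I'll press both ends at once with a quarter turn.

```bash
python3 - <<'E'
from h import *
x,y=.5793,.0314;ro=rot(-.157+np.pi/2)
print(ik([x,y,.07],ro))
movep([x,y,.17],ro);move_l([x,y,.092],.08);sleep(.3);f0=get_state();print(f0["clock"],f0["contact_force"])
print(move_l([x,y,.06],.006,until_force=3));sleep(.1)
F0=np.array(f0["contact_force"]);T0=np.array(f0["wrist_torque"])
s=get_state();z=s["position"][2];print(s["position"],s["contact_force"]-F0,s["wrist_torque"]-T0,s["clock"])
E
```

```text
[-7.30560898e-02  5.32691458e-01 -3.20240064e-01  7.17864805e-01
  4.44089210e-16  1.65474024e+00]
33.1917 [ 0.50387801  0.35634571 -0.12437628]
True
[0.5793716  0.0313976  0.07376025] [-0.99566124  0.31491234  5.67980854] [-0.03452278 -0.1688097  -0.0648675 ] 36.2583
```

```bash
python3 - <<'E'
from h import *
s=get_state();x,y=.5793,.0314;z=s["position"][2]
for i in range(30):
    z-=.0006;move_l([x,y,z],.006,until_force=8)
    s=get_state();F=s["contact_force"];print(round(s["clock"],2),round(z,4),np.round(s["position"][2],4),np.round(F,1),np.round(s["wrist_torque"],2))
    if F[2]>25 or (i>3 and F[2]<1) or s["clock"]>50:break
E
```

```text
36.52 0.0732 0.0738 [-1.6  0.5  6.2] [-0.   -0.02 -0.02]
36.77 0.0726 0.0735 [-2.5 -0.   9.5] [ 0.01  0.15 -0.  ]
37.02 0.072 0.0734 [-3.6  1.1 13.1] [-0.02  0.28 -0.05]
37.27 0.0714 0.0732 [-6.1 -0.3 14. ] [-0.05  0.36 -0.04]
37.52 0.0708 0.073 [-5.3  0.8 16.4] [-0.01  0.3  -0.07]
37.77 0.0702 0.0725 [-6.2  0.1 17.2] [-0.03  0.35  0.04]
38.02 0.0696 0.0715 [-3.3  0.6 12. ] [0.04 0.16 0.01]
38.27 0.069 0.0702 [-2.3  0.8 10. ] [0.11 0.31 0.03]
38.52 0.0684 0.0691 [-2.3  0.5  6.7] [ 0.03  0.18 -0.02]
38.77 0.0678 0.0677 [-1.3  0.4  2.4] [0.1  0.09 0.01]
39.02 0.0672 0.0666 [-0.8  0.1  0.7] [-0.02  0.    0.01]
```

```bash
python3 - <<'E'
from h import *
x,y=.5793,.0314;z=get_state()["position"][2]
for i in range(16):
    z-=.0006;move_l([x,y,z],.006,until_force=8)
    s=get_state();F=s["contact_force"];print(round(s["clock"],2),round(z,4),np.round(s["position"][2],4),np.round(F,1),np.round(s["wrist_torque"],2))
    if F[2]>22:break
E
```

```text
39.36 0.066 0.0658 [ 0.5  0.2 -0.5] [ 0.02  0.   -0.01]
39.61 0.0654 0.0654 [ 0.2 -0.2  0.2] [-0.01  0.01 -0.08]
39.86 0.0648 0.0648 [ 0.2 -0.5 -0.2] [ 0.03  0.03 -0.05]
40.11 0.0642 0.0642 [ 0.6 -0.1  0.8] [-0.03 -0.01  0.  ]
40.36 0.0636 0.0636 [-0.2  0.2  0.9] [-0.03 -0.03  0.  ]
40.61 0.063 0.063 [ 0.2 -0.3  0.2] [-0.04  0.05  0.01]
40.86 0.0624 0.0625 [ 0.  -0.   0.5] [0.05 0.03 0.05]
41.11 0.0618 0.0624 [-1.2 -0.4  4.9] [-0.    0.41 -0.03]
41.36 0.0612 0.0624 [-1.7 -0.   8.8] [-0.    0.79  0.03]
41.61 0.0606 0.0623 [-2.9  0.5 12.6] [0.06 1.09 0.  ]
41.86 0.06 0.0622 [-5.   0.2 17.4] [0.06 1.46 0.05]
42.11 0.0594 0.0622 [-6.5 -0.1 21.7] [0.1  1.75 0.01]
42.36 0.0588 0.0621 [-6.8 -0.3 25.2] [0.05 2.13 0.08]
```

```bash
python3 - <<'E'
from h import *
x,y=.5793,.0314
move_l([x,y,.16],.12)
p=R.from_euler("z",-.157).apply([0,.0,0])+[x,y,.2]
movep([x,y-.02,.22],rot(-.157+np.pi/2));sleep(.2);f=snap("wrist","w7.png");print(np.round(f["cam_to_world"],5).tolist(),get_state()["clock"])
for n in("cast_center","pad_front","pad_back","stage_axis"):
    print(n,[(np.round(q["centre"],1).tolist(),round(q["score"],2)) for q in tip_of("wrist",n)[:2]])
cv2.imwrite("pics/c7.png",cv2.resize(f["img"][90:290,110:400,::-1],None,fx=2.75,fy=2.75,interpolation=cv2.INTER_CUBIC))
E
```

```text
[[0.98755, -0.14824, -0.0526, 0.59162], [-0.15728, -0.93539, -0.31671, 0.09365], [-0.00225, 0.32104, -0.94706, 0.36073], [0.0, 0.0, 0.0, 1.0]] 43.9583
cast_center [([249.7, 162.3], 0.89)]
pad_front [([191.0, 159.5], 0.96)]
pad_back [([311.4, 159.9], 0.65)]
stage_axis []
```

View pics/c7.png

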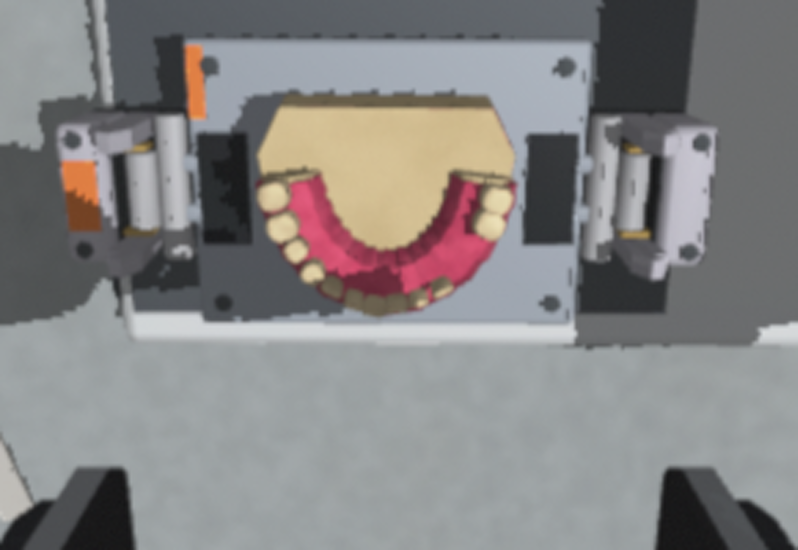

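The fingers descended freely at both pads and then met a stiff stop. The picture shows the plate centred, with its pins at (172,170) and (602,188) equally far from the rollers at (142,190) and (634,190). So both ends are home.

```bash
python3 -c "
from cell import *
print(sign_off())"
```

```text
the job is handed in; nothing more can be done
None
```

The plate with the yellow cast is on the scanner stage, orange mark to the front, both catches judged snapped, pressed with about 25 N at most and let go. I handed it in at about 44 s, but the hand-in gave no verdict, and I judged snap and level by touch and picture because the catch travel isn't in the robot's state.

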